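Set up the tube mixer and give it a first run

ROBOT

A 6-joint arm with a two-finger parallel gripper is mounted at the origin on a cart in front of the work surface, level with it; the furniture and walls round the work are solid. World frame = base frame: x ahead of the robot, y to its left, z up, the work surface at z = 0. Lengths are in m, angles in degrees, forces in N, time in s.
With the tool pointing down it reaches from about 0.375 to 0.825 m from the base axis. Payload 5.5 kg.
Tool frame: the origin (TCP) lies midway between the tips of the shut fingers; the grasp point (between the pads) lies 19 mm behind it; z points along the fingers, y is the line along which they close (so a half turn about z gives the same grasp; the last joint's range is limited). The gripper opens to 85 mm and grips with 20 to 120 N. Pads are 22 mm wide; open, the fingers measure 114 mm over their backs; the gripper's body (76 mm by 85 mm) begins 54 mm behind the grasp point. The pads swing forward as they close: fully open they stand 13 mm farther back than shut.
Start: joints at [-70.703, 17.962, -2.699, 69.339, 0, 90], TCP at [0.198, -0.566, 0.231] pointing down, gripper open.
Joint ranges: [-152.73, 152.73], [-39.44, 99.34], [-58.76, 71.6], [-118.89, 123.64], [-81.53, 83.1], [-180, 180]. Speed limits (degrees/s): [136.94, 136.94, 172.46, 180, 180, 180].

INTERFACE

Orientations are given as a 3x3 rotation matrix whose columns are the frame's x, y, z axes.
In Python, from station import r gives the robot as it stands.
- The arm moves only by the shell command python3 -m crank 'ROWS'. ROWS is JSON, a list of rows, each a list of 7 numbers: the finger opening in m, from 0 to 0.0854, then the shift along the world's x, y, z in m, then the turn, a rotation vector about the world's x, y, z in degrees. In form: [[jaw, x, y, z, ax, ay, az], ...]. A call has exactly 5 rows; each row is the pose to reach, as a shift and turn from the pose commanded when the call began; what a row does not reach only later rows make up. A row lasts 1/12 s, in which the tool goes at most 41.7 mm and 7.16 degrees, less where a joint would pass 70% of its speed; a pose out of reach is approached as far as the arm can. A call with a gripper value outside its range is refused whole. The fingers move at their own pace and stop on an object; the grip force is fixed at half the most. Time passes only in rows, so rows that repeat a pose let the fingers close, or fill a call up. It gives the time, the measured TCP pose, the force, the opening and the grip force at its end, in the units of the state.
- r.get_state(): the state, without advancing time (a new reading comes with each control period).
- r.get_image(name): name is "scene" or "top" or "wrist"; returns a dict with "image" (384x512x3 uint8, red, green, blue), "mtx" (3x3 intrinsics, pixels), "R" (3x3) and "t" (3): a world point X has camera coordinates R X + t; the wrist camera has in their place "mount" (4x4, takes a point from camera to tool coordinates, whose origin is the TCP and whose axes are the flange's). Camera axes: x right, y down, z forward; pixel columns grow to the right and rows downward; lengths in m; the calibration is good to about 2 mm. A picture is of the moment at which its call begins: read the wrist's pose just before it. There is no depth.
- r.job_done(): hands the job in; it is judged then, once.
The state is a dict: "t": time; "joint_positions": joint angles; "joint_vel": joint speeds; "joint_torque": joint torques, N m; "position": TCP position; "orientation": TCP orientation; "force": force on the tool from outside, world axes, zero at the start; "ft_torque": the same for the moment, N m; "finger_gap": opening from 0.0 (shut) to 1.0 (fully open); "finger_force": force on a finger pad.
Only numpy, scipy, OpenCV 4.12 (cv2) and the standard library are available. Lean on these libraries where they do the work, as an engineer would, in place of code of your own. Each camera call takes 0.05 s, during which the arm holds its last target. There are 200 camera calls.

TASK

Get the tube mixer ready and start it: swing its locking lever clear of the empty pocket, drop the aluminium tube block into the pocket until it sits fully home, swing the lever shut over its step, and move every tube from the blue rack in front of the microscope into the block's wells, keeping the tubes upright. Tip the splash shield up so that it stands on its steel foot where it is, between the mixer and the microscope; when all that is done, press the run pedal right down to its stop, hold it there for a second and let go. Do not knock over the violet stain bottle beside the mixer.

Things in the scene. Friction and masses are not known exactly. Their poses are not given: they have to be found in the camera images.
- mixer: tube mixer, fixed, white housing, aluminium deck 50 mm above the worktop, bare and level round the pocket from x = -99 to +93, y = -59 to +59 mm. Origin on the worktop under the pocket's centre; x points away from the operator to the console (70 mm high, x = 99 to 133), -x to the pedal, y left, z up
- pocket (a point): centre of the floor of the mixer's pocket, 24 mm below the deck. The pocket is a rectangle 159 mm along the mixer's x and 55 mm along its y, with a 4 mm sloped lead-in all round (1.5 mm play on each side of the block)
- block: loose aluminium tube block, 0.55 kg; origin at the centre of its underside, x along it, z up. Lower part 156 x 52 mm, 32 mm high; its body, 120 x 52 mm, goes on to 52 mm, leaving an 18 mm step at each end. Fits the pocket either way round; seated it stands 28 mm above the deck. Grip it across its 52 mm. Four wells, see well_row
- well_row (a point): centre of the block's top face, 52 mm above its underside. Four wells lie in a row along the block's x at -45, -15, +15 and +45 mm from here: 19.8 mm wide, 3 mm sloped lead-in, 42 mm deep (floor 10 mm above the underside)
- lever (a joint): locking lever on an upright pivot on the deck: 0 shut (flat bar along the mixer's +y from the pivot, over the near step of the seated block; at the start over the empty pocket); opens to 1.6 (1.57: bar along the mixer's -x). Beyond 1.1 it clears the pocket. Stays where left; 1 N moves it. Bar 60.5 to 68.5 mm above the worktop, 2.5 mm above the seated step
- lever_knob (a point): centre of the top of the lever's upright black knob: a cylinder 16 mm across, 33 mm high above the bar, at the bar's end, its top 101.5 mm above the worktop, 84 mm from the pivot
- lever_hinge (a point): the lever's pivot (vertical axis), at the height of the middle of the bar
- pedal (a joint): run pedal at the mixer's operator side: 0 up, 0.28 rad down on its stop; springs back up. About 3 N on the pad starts it, 9 N holds it on the stop
- pedal_pad (a point): the place to press: top of the pedal's ribbed plate (80 x 68 mm), 58 mm from its hinge towards the operator; level and 39.5 mm above the worktop when up, it sinks 16 mm to the stop
- shield: loose splash shield, an L: heavy steel foot 70 x 130 x 10 mm and clear panel 130 mm wide, 155 mm high, 5 mm thick, aluminium edged; 0.55 kg. Origin at the middle of the outer corner edge; y along that edge, the foot extends along x, the panel along z (up when it stands). At the start it lies on its panel, foot upright (x up)
- shield_foot (a point): middle of the free edge of the shield's foot, on its inner face (the face over the panel while it lies), 70 mm from the corner. About 2 N near here, away from the panel, tips the shield over its corner edge; past about 27 degrees it falls on by itself onto its foot, which then points to the mixer
- rack: blue tube rack, fixed, 72 x 176 x 65 mm; origin at the centre of its underside, y along its length. The tubes stand in its rear row (x = +16.5 mm), 33 mm apart, their lower ends 3 mm above the worktop
- violet_bottle: violet stain bottle, 40 mm across, 88 mm high, a bystander right of the mixer's console, by the big white bottle; origin at the centre of its underside
- tube_1: capped sample tube, may be absent: glass 15.6 mm across, cap 18 mm across and 18 mm high at the top, 106 mm long, 20 g; origin at the centre of its lower end, z up. In the rack at the start; grip it by the cap
- tube_2: capped sample tube, may be absent: glass 15.6 mm across, cap 18 mm across and 18 mm high at the top, 106 mm long, 20 g; origin at the centre of its lower end, z up. In the rack at the start; grip it by the cap
- tube_3: capped sample tube, may be absent: glass 15.6 mm across, cap 18 mm across and 18 mm high at the top, 106 mm long, 20 g; origin at the centre of its lower end, z up. In the rack at the start; grip it by the cap
- tube_4: capped sample tube, may be absent: glass 15.6 mm across, cap 18 mm across and 18 mm high at the top, 106 mm long, 20 g; origin at the centre of its lower end, z up. In the rack at the start; grip it by the cap

How it is judged:
By the outcome, as a careful person would: the job done as asked, in the order asked, and still so for the second after the job is handed in, with the robot touching nothing.
Of tube_1, tube_2, tube_3, tube_4 only 2 to 4 are there at a start; the rules pass over those that are not, and their reading is None.
At some moment in a run one of block, shield may be knocked a few centimetres aside while the robot is not near it.
It also fails if it takes over 210 s, if anything falls off the work surface, if the arm or the gripper's body presses on something with over 40 N, if the wrist force passes 120 N, or if a joint passes its speed limit or range.

## Working session

There is one attempt and no reset: what is moved stays moved. The work goes in short steps, Python scripts to look and compute and a shell command to move; the robot and the scene stay as the last step left them, time stands still between calls to the robot, and variables do not carry over. Pictures are saved under pics/ and viewed, at most 19 in all, crops included, and the job is handed in when it is done.

```bash
ls; mkdir -p pics; python3 - <<'E'
from station import r
import cv2,numpy as np
for n in ["scene","top","wrist"]:
    d=r.get_image(n); cv2.imwrite(f"pics/{n}0.png",d["image"][:,:,::-1])
    print(n,{k:np.round(v,4).tolist() for k,v in d.items() if k!="image"})
print(r.get_state())
E
```

```text
pics
scene {'mtx': [[357.4397, 0.0, 260.4063], [0.0, 357.4397, 191.2496], [0.0, 0.0, 1.0]], 'R': [[-0.8235, -0.5669, 0.0208], [-0.3936, 0.5447, -0.7406], [0.4085, -0.6181, -0.6717]], 't': [0.3787, 0.3704, 0.5709]}
top {'mtx': [[417.2417, 0.0, 259.6946], [0.0, 417.2417, 192.8915], [0.0, 0.0, 1.0]], 'R': [[-0.0124, -0.9997, -0.0199], [-0.997, 0.0139, -0.0765], [0.0768, 0.0189, -0.9969]], 't': [-0.1418, 0.5658, 1.2408]}
wrist {'mtx': [[296.7785, 0.0, 252.6258], [0.0, 296.7785, 195.448], [0.0, 0.0, 1.0]], 'mount': [[0.0002, -0.9519, -0.3065, 0.0796], [1.0, -0.0, 0.0008, -0.0011], [-0.0008, -0.3065, 0.9519, -0.1424], [0.0, 0.0, 0.0, 1.0]]}
{'t': 0.15, 'joint_positions': array([-7.07030646e+01,  1.79945439e+01, -2.74304700e+00,  6.93408744e+01,
        9.85131901e-04,  8.99999795e+01]), 'joint_vel': array([-0.02156677, -0.08449754,  0.20348611,  0.02114381, -0.01836053,
        0.02491869]), 'joint_torque': array([-1.84729479e-04, -5.40043616e+01,  3.40060437e+01,  1.32110642e-02,
        1.04411592e-05,  2.04427084e-05]), 'position': array([ 0.19812793, -0.56584437,  0.23062106]), 'orientation': array([[ 9.43818518e-01,  3.30463939e-01, -4.36334830e-04],
       [ 3.30464227e-01, -9.43817625e-01,  1.29821963e-03],
       [ 1.71942697e-05, -1.36947678e-03, -9.99999062e-01]]), 'force': array([ 0.41017393,  0.63636462, -0.03668429]), 'ft_torque': array([0.02057855, 0.03714839, 0.02122227]), 'finger_force': 0.0, 'finger_gap': 1.002545811996561}
```

View pics/top0.png

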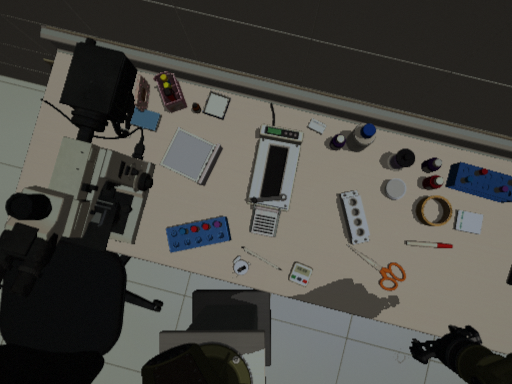

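View pics/scene0.png

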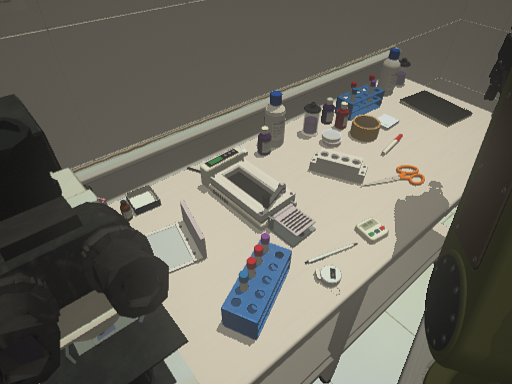

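The top view shows the rack at (198,234), mixer at (273,173) with the lever at (268,200) and pedal at (264,222). The block is at (355,217), the shield at (190,155), and the violet bottle at (337,143). I'll enlarge the area.

```bash
python3 - <<'E'
import cv2,numpy as np
g=lambda i:(255*(i/255.)**0.6).astype('uint8')
i=cv2.imread("pics/top0.png")[100:280,150:390]
cv2.imwrite("pics/topc.png",g(cv2.resize(i,None,fx=3.3,fy=3.3,interpolation=cv2.INTER_CUBIC)))
i=cv2.imread("pics/scene0.png")[110:340,130:390]
cv2.imwrite("pics/scenec.png",g(cv2.resize(i,None,fx=2.6,fy=2.6,interpolation=cv2.INTER_CUBIC)))
E
```

```text
(no output)
```

View pics/topc.png

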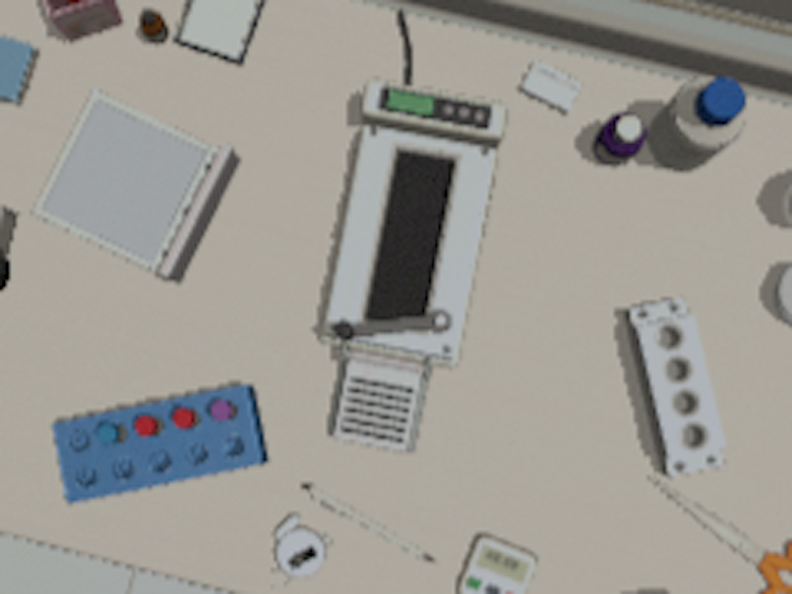

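View pics/scenec.png

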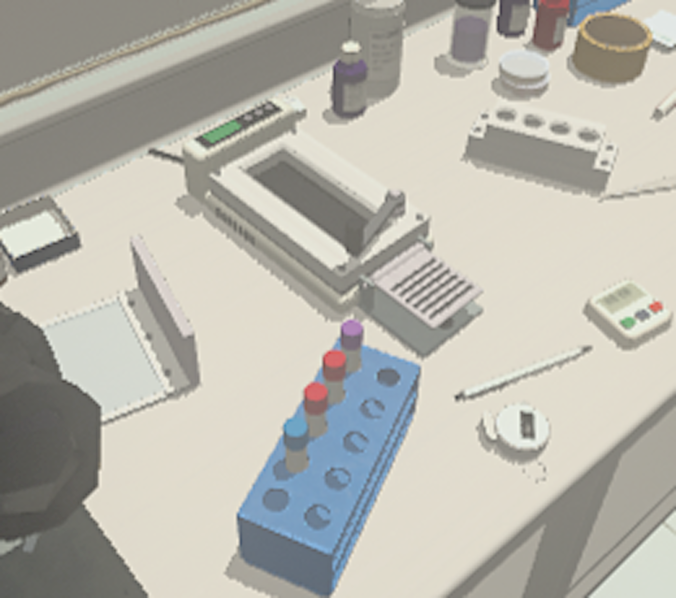

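The enlarged top view shows these things:
- **Tubes:** four caps, blue (107,433), red (146,425), red (183,417) and violet (221,408).
- **Mixer:** pocket corners at (397,150), (455,155), (430,320) and (365,318). The pivot is at (440,320), the knob at (343,329) and the pedal centre at about (376,410).
- **Block:** wells from (669,337) to (693,436).
- **Shield:** foot edge from (237,157) to (175,280).

In the scene view the lever lies shut over the empty pocket.

```bash
cat > h.py <<'E'
from station import r
import numpy as np,cv2
def cam(n):
    s=r.get_state(); d=r.get_image(n)
    if n=="wrist":
        M=d["mount"]; T=np.eye(4);T[:3,:3]=s["orientation"];T[:3,3]=s["position"]
        W=T@M; R=W[:3,:3].T; t=-R@W[:3,3]
    else: R,t=d["R"],d["t"]
    return d["image"],d["mtx"],np.array(R),np.array(t)
def ray(c,uv,z):
    _,K,R,t=c
    C=-R.T@t; v=R.T@np.linalg.solve(K,[uv[0],uv[1],1.]); return C+v*(z-C[2])/v[2]
def proj(c,X):
    _,K,R,t=c; p=K@(R@np.array(X)+t); return p[:2]/p[2]
def tri(c1,p1,c2,p2):
    P=[c[1]@np.c_[c[2],c[3]] for c in(c1,c2)]
    X=cv2.triangulatePoints(P[0],P[1],np.array(p1,float),np.array(p2,float)).ravel();return X[:3]/X[3]
E
python3 - <<'E'
from h import *
c=cam("top")
P={'pocket':([(397,150),(455,155),(430,320),(365,318)],.05),'deckfar':([(372,133),(497,150)],.05),'decknear':([(325,345),(455,363)],.05),'pivot':([(440,320)],.0685),'knob':([(343,329)],.1015),
'pedal':([(345,362),(428,370),(410,450),(331,434)],.0395),'wells':([(669,337),(678,369),(686,402),(693,436)],.052),'caps':([(107,433),(146,425),(183,417),(221,408)],.109),
'foot':([(235,155),(178,280)],.07),'shieldfar':([(97,93),(37,210)],.0),'rack':([(55,423),(250,385),(265,460),(72,500)],.065),'violet':([(627,128)],.088)}
for k,(l,z) in P.items():
    print(k,[np.round(ray(c,((u+.5)/3.3+149.5,(v+.5)/3.3+99.5),z)[:2]*1000).astype(int).tolist() for u,v in l])
E
```

```text
pocket [[704, -182], [698, -234], [550, -209], [552, -151]]
deckfar [[720, -160], [702, -272]]
decknear [[529, -115], [511, -231]]
pivot [[548, -218]]
knob [[540, -133]]
pedal [[514, -133], [506, -207], [434, -190], [449, -119]]
wells [[532, -421], [503, -428], [474, -434], [444, -440]]
caps [[453, 68], [460, 35], [466, 3], [473, -29]]
foot [[698, -38], [587, 13]]
shieldfar [[773, 100], [662, 157]]
rack [[462, 123], [494, -50], [428, -62], [395, 108]]
violet [[713, -383]]
```

Four tubes are present and the mixer yaw is about -10.5°. I'm heading to the lever now.

```bash
python3 -m crank '[[0.085,0.022,0.029,0,0,0,0],[0.085,0.045,0.058,0,0,0,0],[0.085,0.068,0.087,0,0,0,0],[0.085,0.09,0.116,0,0,0,0],[0.085,0.112,0.143,0,0,0,0]]'
python3 -m crank '[[0.085,0.022,0.029,0,0,0,0],[0.085,0.045,0.058,0,0,0,0],[0.085,0.068,0.087,0,0,0,0],[0.085,0.09,0.116,0,0,0,0],[0.085,0.112,0.143,0,0,0,0]]'
python3 -m crank '[[0.085,0.022,0.029,0,0,0,0],[0.085,0.045,0.058,0,0,0,0],[0.085,0.068,0.087,0,0,0,0],[0.085,0.09,0.116,0,0,0,0],[0.085,0.112,0.143,0,0,0,0]]'
python3 - <<'E'
from h import *
c=cam("wrist"); s=r.get_state(); print(s["joint_positions"].round(1),s["position"])
cv2.imwrite("pics/w1.png",cv2.resize(c[0][:,:,::-1],(768,576)))
for n,X in {'knob':(.540,-.133,.1015),'pivot':(.548,-.218,.0685),'pc':(.626,-.194,.05)}.items(): print(n,proj(c,X)*1.5)
E
```

```text
t: 0.62
position: [0.3108, -0.4216, 0.2311]
orientation: [[0.944, 0.33, -0.0], [0.33, -0.944, 0.0], [0.0, -0.0, -1.0]]
force: [1.0, -0.1, -0.4]
finger_gap: 0.995
finger_force: 0.0
t: 1.03
position: [0.423, -0.2784, 0.2313]
orientation: [[0.944, 0.331, 0.0], [0.331, -0.944, 0.0], [0.0, -0.0, -1.0]]
force: [1.3, -1.1, 0.8]
finger_gap: 0.999
finger_force: 0.0
t: 1.45
position: [0.535, -0.1354, 0.2313]
orientation: [[0.944, 0.331, -0.0], [0.331, -0.944, 0.0], [-0.0, -0.0, -1.0]]
force: [-0.3, -1.1, 0.2]
finger_gap: 0.999
finger_force: 0.0
[-13.8  13.   -9.3  67.6   0.3 146.6] [ 0.53878432 -0.13104499  0.23108551]
knob [379.44009457 272.86199924]
pivot [494.7728398  288.46118296]
pc [502.03306757 169.57119114]
```

View pics/w1.png

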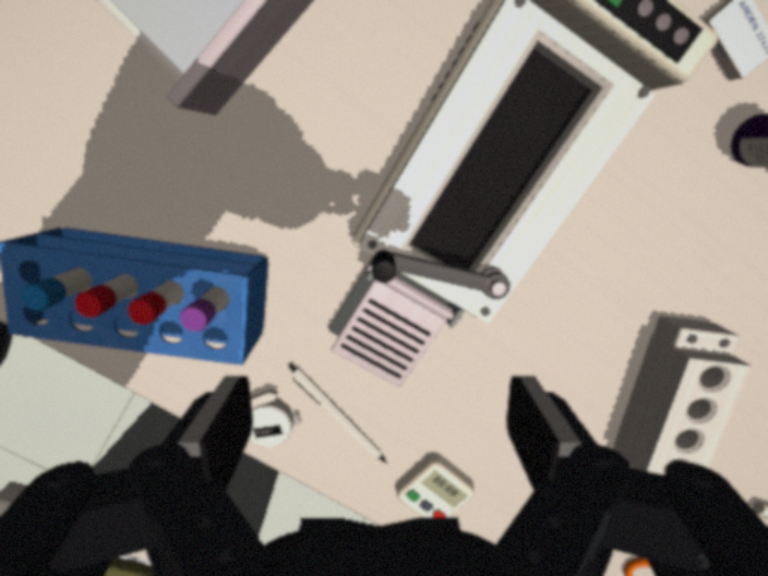

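The wrist view shows the knob at (384,265), the pivot at (497,287) and the pocket clear. The caps are at (40,292), (95,300), (146,308) and (197,315). Next I descend and grip the knob.

```bash
python3 -m crank '[[0.06,0.009,0.003,-0.03,0,0,0],[0.05,0.009,0.003,-0.07,0,0,0],[0.05,0.009,0.003,-0.11,0,0,0],[0.05,0.009,0.003,-0.14,0,0,0],[0.05,0.009,0.003,-0.157,0,0,0]]'
python3 -m crank '[[0.05,0,0,0,0,0,0],[0.01,0,0,0,0,0,0],[0.01,0,0,0,0,0,0],[0.01,0,0,0,0,0,0],[0.01,0,0,0,0,0,0]]'
python3 -m crank '[[0.01,0,0,0,0,0,0],[0.01,0,0,0,0,0,0],[0.01,0,0,0,0,0,0],[0.01,0,0,0,0,0,0],[0.01,0,0,0,0,0,0]]'
```

```text
t: 1.92
position: [0.5404, -0.1336, 0.0702]
orientation: [[0.944, 0.331, -0.005], [0.331, -0.944, 0.001], [-0.005, -0.003, -1.0]]
force: [-1.1, -0.2, 0.9]
finger_gap: 0.582
finger_force: 0.0
t: 2.33
position: [0.5449, -0.1348, 0.0764]
orientation: [[0.944, 0.33, 0.004], [0.33, -0.944, -0.001], [0.003, 0.002, -1.0]]
force: [-0.7, 0.1, 3.4]
finger_gap: 0.169
finger_force: 58.4
t: 2.75
position: [0.5449, -0.1348, 0.0763]
orientation: [[0.944, 0.33, 0.004], [0.33, -0.944, -0.001], [0.003, 0.002, -1.0]]
force: [-0.2, -2.0, 6.8]
finger_gap: 0.165
finger_force: 58.9
```

```bash
python3 -m crank '[[0.01,0,0,0.003,0,0,0],[0.01,0,0,0.003,0,0,0],[0.01,-0.005,0,0.003,0,0,3.5],[0.01,-0.01,-0.001,0.003,0,0,7],[0.01,-0.015,-0.002,0.003,0,0,10.5]]'
python3 -m crank '[[0.01,-0.01,-0.003,0,0,0,7],[0.01,-0.019,-0.007,0,0,0,13],[0.01,-0.027,-0.011,0,0,0,19],[0.01,-0.034,-0.0165,0,0,0,25],[0.01,-0.041,-0.023,0,0,0,31]]'
```

```text
t: 3.17
position: [0.5282, -0.1373, 0.0767]
orientation: [[0.866, 0.499, -0.0], [0.499, -0.866, -0.002], [-0.001, 0.002, -1.0]]
force: [4.6, -5.0, -12.0]
finger_gap: 0.164
finger_force: 60.7
t: 3.58
position: [0.4883, -0.1601, 0.0768]
orientation: [[0.483, 0.876, 0.002], [0.876, -0.483, -0.001], [0.0, 0.003, -1.0]]
force: [9.3, -4.8, -17.8]
finger_gap: 0.16
finger_force: 60.0
```

```bash
python3 -m crank '[[0.01,-0.006,-0.006,-0.002,0,0,6],[0.01,-0.011,-0.013,-0.002,0,0,12],[0.01,-0.0155,-0.02,-0.002,0,0,18],[0.01,-0.019,-0.028,-0.002,0,0,24],[0.01,-0.022,-0.036,-0.002,0,0,30]]'
python3 -m crank '[[0.01,0,0,0,0,0,0],[0.04,0,0,0,0,0,0],[0.05,0,0,0,0,0,0],[0.05,0,0,0.02,0,0,0],[0.05,0,0,0.05,0,0,0]]'
python3 -m crank '[[0.06,-0.003,-0.04,0.03,0,0,-7],[0.07,-0.003,-0.08,0.06,0,0,-14],[0.085,-0.003,-0.12,0.08,0,0,-21],[0.085,-0.003,-0.16,0.1,0,0,-28],[0.085,-0.003,-0.2,0.1,0,0,-35]]'
python3 - <<'E'
from h import *
r.get_image("top");c=cam("top"); i=c[0][:,:,::-1][120:280,230:390]
cv2.imwrite("pics/t2.png",cv2.resize(i,None,fx=3.6,fy=3.6,interpolation=cv2.INTER_CUBIC))
E
```

```text
t: 4.0
position: [0.4671, -0.1964, 0.0765]
orientation: [[-0.019, 1.0, 0.004], [1.0, 0.019, -0.001], [-0.001, 0.004, -1.0]]
force: [5.7, -1.3, -4.4]
finger_gap: 0.163
finger_force: 61.6
t: 4.42
position: [0.4623, -0.1937, 0.1232]
orientation: [[-0.014, 1.0, -0.006], [1.0, 0.014, 0.003], [0.003, -0.006, -1.0]]
force: [1.1, -0.4, -0.3]
finger_gap: 0.587
finger_force: 0.0
t: 4.83
position: [0.463, -0.3775, 0.2256]
orientation: [[0.566, 0.824, 0.003], [0.824, -0.566, -0.002], [0.0, 0.004, -1.0]]
force: [1.2, -0.2, 0.8]
finger_gap: 0.996
finger_force: 0.0
```

View pics/t2.png

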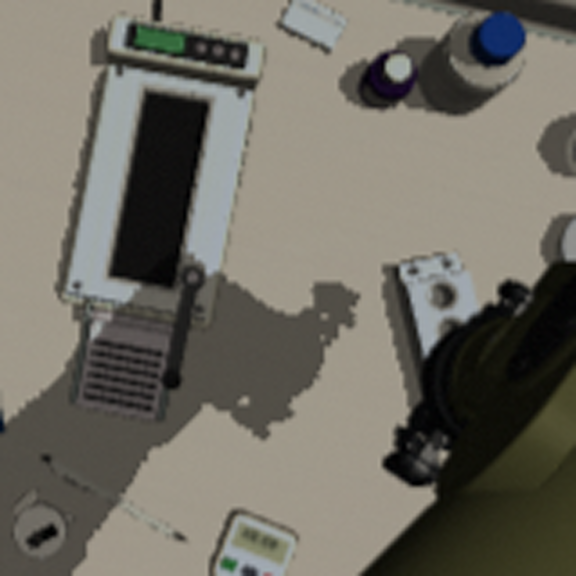

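The lever now lies along the mixer's -x and the pocket is free. Next I measure the block from above with the wrist camera, and the pocket by its dark mask.

```bash
python3 -m crank '[[0.085,0.0,-0.01,0,0,0,-7],[0.085,0.0,-0.02,0,0,0,-14],[0.085,0.003,-0.03,0,0,0,-21],[0.085,0.006,-0.035,0.01,0,0,-28],[0.085,0.008,-0.035,0.015,0,0,-35]]'
python3 -m crank '[[0.085,0,0,0,0,0,-4],[0.085,0,0,0,0,0,-8],[0.085,0,0,0,0,0,-8],[0.085,0,0,0,0,0,-8],[0.085,0,0,0,0,0,-8]]'
python3 - <<'E'
from h import *
c=cam("wrist"); cv2.imwrite("pics/w3.png",cv2.resize(c[0][:,:,::-1],(768,576)))
g=cv2.imread("pics/top0.png"); 
c2=cam("top"); h=c2[0].max(2)
m=(h<45).astype('uint8'); n,l,st,ce=cv2.connectedComponentsWithStats(m)
for k in range(1,n):
    if st[k,4]>200 and 240<ce[k][0]<310 and 120<ce[k][1]<215:
        p=np.argwhere(l==k)[:,::-1].astype(np.float32); 
        w=np.array([ray(c2,q,.048)[:2]*1000 for q in p],np.float32)
        print(st[k],cv2.minAreaRect(w),w.mean(0))
E
```

```text
t: 5.35
position: [0.4701, -0.4109, 0.2367]
orientation: [[0.937, 0.35, -0.001], [0.35, -0.937, 0.001], [-0.001, -0.001, -1.0]]
force: [0.2, -0.5, 0.6]
finger_gap: 0.996
finger_force: 0.0
t: 5.77
position: [0.4701, -0.4105, 0.2367]
orientation: [[0.975, 0.224, -0.001], [0.224, -0.975, 0.001], [-0.0, -0.001, -1.0]]
force: [0.4, 0.8, 0.9]
finger_gap: 0.999
finger_force: 0.0
[ 261  146   27   82 1043] ((581.360595703125, -190.63150024414062), (71.5280532836914, 240.16661071777344), 86.64604187011719) [ 608.65326 -194.67543]
```

View pics/w3.png

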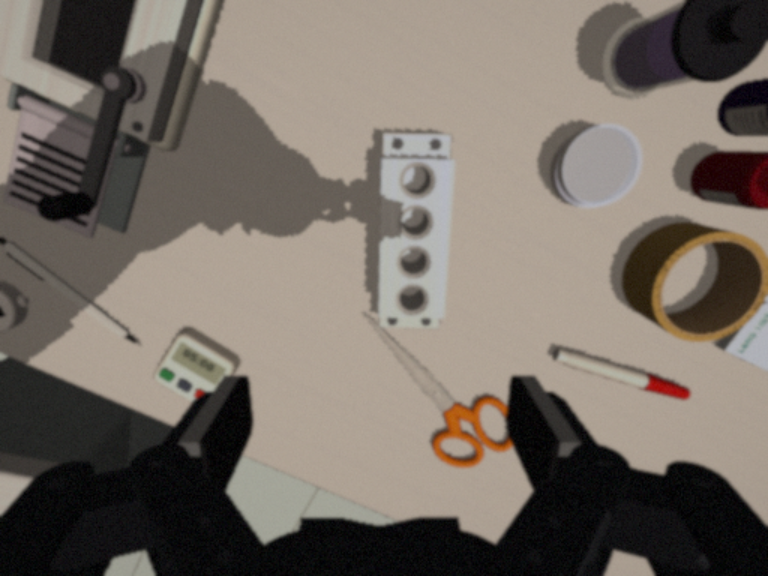

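The wrist view shows the block wells at (417,179), (415,220), (413,261) and (412,298). The block corners are near (383,133), (450,133), (441,327) and (379,325).

```bash
cat > m.py <<'E'
from h import *
c=cam("wrist")
P=np.array([ray(c,((u+.5)/1.5-.5,(v+.5)/1.5-.5),.052)[:2]*1000 for u,v in [(417,179),(415,220),(413,261),(412,298)]])
d=P[0]-P[3]; print("wells W",P.round(1).tolist(),P.mean(0).round(1),np.degrees(np.arctan2(d[1],d[0])),np.linalg.norm(d))
c2=cam("top")
# body top mask: bright
for z,l in ((.048,[(143,91),(210,97),(172,287),(110,276)]),(.05,[(110,66),(254,88),(212,322),(62,300)]),(.0685,[(192,275)])):
    Q=np.array([ray(c2,((u+.5)/3.6+229.5,(v+.5)/3.6+119.5),z)[:2]*1000 for u,v in l]); print(Q.round(1).tolist(),Q.mean(0))
E
python3 m.py
python3 - <<'E'
from h import *
c=cam("wrist"); g=c[0].max(2)
# sub-pixel pocket edges via wrist? print yaw
s=r.get_state(); print(np.degrees(np.arctan2(s["orientation"][1,0],s["orientation"][0,0])),s["position"])
hsv=cv2.cvtColor(c[0],cv2.COLOR_RGB2HSV)
m=((hsv[...,1]<28)&(hsv[...,2]>120)).astype('uint8')
m[:,:230]=0;m[:,320:]=0;m[:80]=0;m[225:]=0
n,l,st,ce=cv2.connectedComponentsWithStats(m);k=1+st[1:,4].argmax();print(st[k])
p=cv2.findNonZero((l==k).astype('uint8')).reshape(-1,2)
w=np.array([ray(c,q,.052)[:2]*1000 for q in p],np.float32);print(cv2.minAreaRect(w))
E
```

```text
wells W [[534.3, -422.7], [505.7, -428.5], [475.4, -434.7], [446.7, -441.2]] [ 490.5 -431.8] 11.904431209590566 89.47507144163924
[[704.8, -180.4], [698.9, -235.7], [541.9, -201.8], [551.7, -151.1]] [ 624.32283543 -192.2569702 ]
[[725.8, -153.3], [705.4, -272.0], [512.8, -234.0], [532.4, -111.6]] [ 619.09424661 -192.73031139]
[[550.2, -217.6]] [ 550.15256964 -217.60886186]
12.827930696257068 [ 0.47022684 -0.41111803  0.23692563]
[ 251   88   53  131 4629]
((493.7087097167969, -430.68670654296875), (145.891845703125, 53.875091552734375), 11.850497245788574)
```

```bash
python3 -m crank '[[0.085,0.01,-0.01,-0.02,0,0,-1],[0.085,0.02,-0.021,-0.05,0,0,-1],[0.085,0.02,-0.021,-0.09,0,0,-1],[0.085,0.02,-0.021,-0.12,0,0,-1],[0.085,0.02,-0.021,-0.15,0,0,-1]]'
python3 -m crank '[[0.085,0,0,-0.02,0,0,0],[0.085,0,0,-0.04,0,0,0],[0.085,0,0,-0.059,0,0,0],[0.085,0,0,-0.059,0,0,0],[0.07,0,0,-0.059,0,0,0]]'
python3 -m crank '[[0.06,0,0,0,0,0,0],[0.045,0,0,0,0,0,0],[0.04,0,0,0,0,0,0],[0.04,0,0,0,0,0,0],[0.04,0,0,0,0,0,0]]'
python3 -m crank '[[0.04,0,0,0.003,0,0,0],[0.04,0,0,0.02,0,0,0],[0.04,0,0,0.05,0,0,0],[0.04,0,0,0.08,0,0,0],[0.04,0,0,0.11,0,0,0]]'
```

```text
t: 6.43
position: [0.4899, -0.432, 0.085]
orientation: [[0.979, 0.205, -0.001], [0.205, -0.979, 0.001], [-0.0, -0.001, -1.0]]
force: [-0.0, -0.1, -0.2]
finger_gap: 0.994
finger_force: 0.0
t: 6.85
position: [0.4894, -0.4315, 0.0271]
orientation: [[0.979, 0.205, -0.002], [0.205, -0.979, 0.002], [-0.002, -0.002, -1.0]]
force: [1.1, -0.4, 0.0]
finger_gap: 0.877
finger_force: 0.0
t: 7.27
position: [0.4915, -0.4331, 0.0301]
orientation: [[0.979, 0.205, 0.003], [0.205, -0.979, -0.002], [0.002, 0.002, -1.0]]
force: [-0.4, 0.8, 6.5]
finger_gap: 0.595
finger_force: 66.4
t: 7.68
position: [0.4893, -0.4315, 0.1384]
orientation: [[0.979, 0.204, -0.002], [0.204, -0.979, 0.001], [-0.002, -0.002, -1.0]]
force: [1.2, -1.4, -4.4]
finger_gap: 0.592
finger_force: 66.0
```

```bash
python3 -m crank '[[0.04,0.005,0.03,0.02,0,0,-4],[0.04,0.01,0.065,0.04,0,0,-9],[0.04,0.015,0.1,0.05,0,0,-14],[0.04,0.02,0.13,0.05,0,0,-19],[0.04,0.02,0.15,0.05,0,0,-23]]'
python3 -m crank '[[0.04,0,0,0,0,0,0],[0.04,0,0,0,0,0,0],[0.04,0,0,0,0,0,0],[0.04,0,0,0,0,0,0],[0.04,0,0,0,0,0,0]]'
python3 - <<'E'
from h import *
c=cam("wrist"); np.savez("w4.npz",a=c[0],K=c[1],R=c[2],t=c[3]); cv2.imwrite("pics/w4.png",cv2.resize(c[0][:,:,::-1],(768,576)))
E
```

```text
t: 8.1
position: [0.5109, -0.2796, 0.189]
orientation: [[0.98, -0.197, 0.001], [-0.197, -0.98, 0.001], [0.001, -0.001, -1.0]]
force: [-0.4, -0.2, -4.6]
finger_gap: 0.59
finger_force: 66.2
t: 8.52
position: [0.51, -0.2832, 0.1877]
orientation: [[0.981, -0.195, -0.0], [-0.195, -0.981, -0.0], [-0.0, 0.0, -1.0]]
force: [-0.1, -0.3, -4.6]
finger_gap: 0.595
finger_force: 66.2
```

View pics/w4.png

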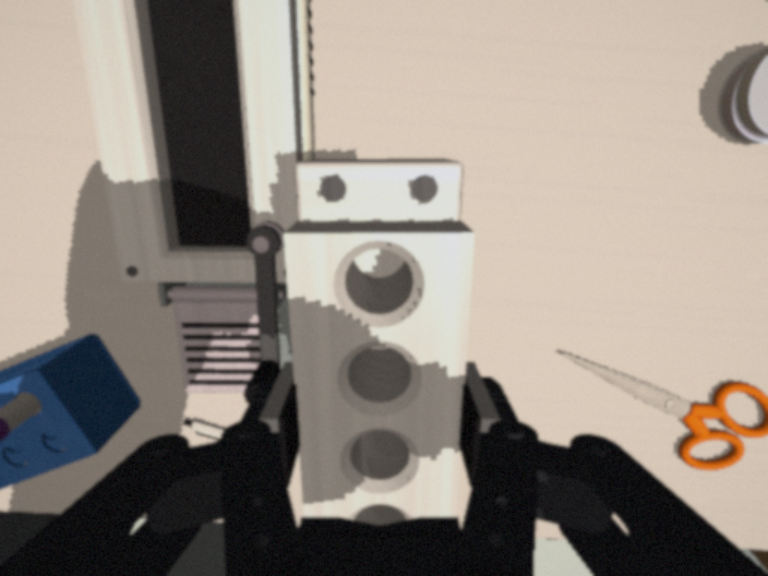

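The wrist view shows the held block: body front edge from (286,232) to (472,232), first well centre at (380,283). The dark pocket has its left edge from (137,0) to (177,245), its right edge from (238,0) to (250,245), and its near edge at v=248. I'll calculate its pose.

```bash
python3 - <<'E'
from h import *
d=np.load("w4.npz"); c=(d['a'],d['K'],d['R'],d['t']); g=cv2.cvtColor(d['a'],cv2.COLOR_RGB2GRAY)
g=cv2.GaussianBlur(g,(3,3),0).astype(int)
for v in (10,40,70,100,130,155): print(v,g[v,55:175:2].tolist())
print([g[v,140] for v in range(150,200)])
s=r.get_state(); y=np.degrees(np.arctan2(s["orientation"][1,0],s["orientation"][0,0]));print(y,s["position"])
q=lambda u,v:((u+.5)/1.5-.5,(v+.5)/1.5-.5)
zt=s["position"][2]+.024
for p in [(286,232),(472,232),(380,283)]: print((ray(c,q(*p),zt)*1000).round(1))
for z in (.026,.046,.05):
  print(z,[(ray(c,q(*p),z)[:2]*1000).round(1).tolist() for p in [(137,0),(177,245),(238,0),(250,245),(212,248)]])
E
```

```text
10 [208, 210, 209, 211, 210, 209, 208, 208, 207, 208, 210, 213, 211, 205, 192, 183, 183, 167, 115, 86, 82, 80, 59, 37, 32, 32, 33, 32, 33, 34, 33, 33, 33, 32, 33, 31, 34, 32, 32, 34, 32, 31, 32, 33, 29, 31, 33, 31, 33, 34, 78, 144, 185, 213, 218, 218, 218, 217, 217, 218]
40 [203, 207, 209, 211, 210, 213, 213, 213, 212, 209, 210, 210, 211, 214, 215, 210, 197, 185, 183, 169, 120, 87, 83, 79, 57, 35, 31, 32, 33, 32, 33, 33, 33, 34, 36, 35, 34, 34, 34, 35, 34, 33, 33, 34, 33, 33, 33, 33, 34, 33, 35, 66, 135, 180, 212, 220, 218, 217, 217, 217]
70 [202, 200, 202, 207, 211, 214, 213, 213, 214, 214, 213, 212, 212, 212, 213, 213, 216, 215, 204, 190, 183, 172, 123, 88, 84, 80, 59, 36, 34, 33, 34, 34, 33, 33, 34, 33, 33, 34, 33, 34, 32, 35, 33, 34, 34, 33, 33, 32, 33, 33, 33, 35, 55, 129, 173, 211, 220, 219, 217, 216]
100 [201, 202, 202, 202, 202, 205, 212, 215, 216, 215, 215, 216, 216, 215, 213, 213, 215, 216, 217, 218, 211, 197, 189, 179, 132, 89, 86, 83, 59, 35, 34, 34, 32, 37, 34, 35, 32, 32, 33, 33, 33, 34, 35, 34, 32, 34, 33, 34, 32, 33, 34, 33, 32, 46, 113, 171, 209, 221, 220, 218]
130 [
[... 973 characters left out ...]
9), np.int64(129), np.int64(129), np.int64(129), np.int64(129), np.int64(130), np.int64(130), np.int64(127), np.int64(118), np.int64(104), np.int64(91), np.int64(85), np.int64(85), np.int64(91), np.int64(99), np.int64(105), np.int64(110), np.int64(112), np.int64(112), np.int64(108), np.int64(104)]
-11.263686600312191 [ 0.51004172 -0.28313184  0.18771879]
[ 572.1 -268.8  211.7]
[ 562.4 -317.6  211.7]
[ 553.3 -290.7  211.7]
0.026 [[698.6, -173.2], [553.6, -147.6], [686.9, -231.8], [543.7, -197.2], [546.8, -170.7]]
0.046 [[691.3, -181.4], [555.8, -157.4], [680.4, -236.1], [546.6, -203.8], [549.5, -179.1]]
0.05 [[689.8, -183.0], [556.3, -159.4], [679.1, -237.0], [547.2, -205.1], [550.0, -180.7]]
```

```bash
python3 - <<'E'
from h import *
d=np.load("w4.npz"); c=(d['a'],d['K'],d['R'],d['t'])
f=lambda l:np.array([ray(c,p,.046)[:2]*1000 for p in l])
L=f([(90.4,10),(94.6,40),(98.7,70),(103.1,100)]);Rr=f([(155,10),(157,40),(159.7,70),(161.5,100)])
a=lambda P:np.degrees(np.arctan2(*(P[0]-P[-1])[::-1])); print(a(L),a(Rr))
y=np.radians((a(L)+a(Rr))/2); ax=np.array([np.cos(y),np.sin(y)]); ay=np.array([-ax[1],ax[0]])
print((L@ay).round(1),(Rr@ay).round(1)); m=((L@ay).mean()+(Rr@ay).mean())/2
N=f([(140,166.5)])[0]; print(N@ax); C=ax*(N@ax+79.5)+ay*m; print(C,np.degrees(y))
# lead-in outer right edge at .05
f5=lambda l:np.array([ray(c,p,.05)[:2]*1000 for p in l]); print(f5([(160,10),(166,100)])@ay-m, f5([(83.5,10),(97,100)])@ay-m)
for z in (.05,):print(f5([(140,171)])@ax-(N@ax))
E
```

```text
-11.60620879032954 -12.294519574637947
[-32.5 -32.6 -32.6 -32.9] [-86.6 -86.3 -86.6 -86.1]
573.3309694427481
[ 626.35333576 -193.42968938] -11.950364182483742
[-32.32310296 -31.81446666] [30.8054053  30.16618301]
[-3.54293629]
```

The pocket centre is (625.8,-193.2), yaw -11.7°. I move over it and lower the block.

```bash
python3 -m crank '[[0.04,0.03,0.022,0,0,0,-0.4],[0.04,0.06,0.045,0,0,0,-0.4],[0.04,0.09,0.068,0,0,0,-0.4],[0.04,0.117,0.089,0,0,0,-0.4],[0.04,0.117,0.089,-0.02,0,0,-0.4]]'
python3 -m crank '[[0.04,0,0,-0.03,0,0,0],[0.04,0,0,-0.06,0,0,0],[0.04,0,0,-0.075,0,0,0],[0.04,0,0,-0.08,0,0,0],[0.04,0,0,-0.08,0,0,0]]'
python3 -m crank '[[0.04,0,0,-0.004,0,0,0],[0.04,0,0,-0.008,0,0,0],[0.04,0,0,-0.012,0,0,0],[0.04,0,0,-0.012,0,0,0],[0.04,0,0,-0.012,0,0,0]]'
```

```text
t: 8.98
position: [0.6351, -0.1904, 0.1715]
orientation: [[0.98, -0.197, 0.011], [-0.197, -0.98, 0.0], [0.01, -0.003, -1.0]]
force: [1.1, -0.2, -3.6]
finger_gap: 0.592
finger_force: 66.3
t: 9.4
position: [0.6259, -0.1934, 0.086]
orientation: [[0.979, -0.202, -0.004], [-0.202, -0.979, 0.001], [-0.004, -0.0, -1.0]]
force: [-0.4, -0.2, -4.5]
finger_gap: 0.592
finger_force: 66.1
t: 9.82
position: [0.6276, -0.1935, 0.0765]
orientation: [[0.98, -0.201, 0.001], [-0.201, -0.98, -0.0], [0.001, 0.0, -1.0]]
force: [0.2, -0.4, -4.5]
finger_gap: 0.601
finger_force: 66.4
```

```bash
python3 -m crank '[[0.04,0,0,-0.002,0,0,0],[0.04,0,0,-0.004,0,0,0],[0.04,0,0,-0.006,0,0,0],[0.04,0,0,-0.006,0,0,0],[0.04,0,0,-0.006,0,0,0]]' | egrep 'posi|for'
python3 -m crank '[[0.04,0,0,-0.002,0,0,0],[0.04,0,0,-0.004,0,0,0],[0.04,0,0,-0.006,0,0,0],[0.04,0,0,-0.006,0,0,0],[0.04,0,0,-0.006,0,0,0]]' | egrep 'posi|for'
```

```text
position: [0.6275, -0.1941, 0.07]
force: [0.3, -5.4, -4.7]
finger_force: 66.3
position: [0.6274, -0.1941, 0.064]
force: [-0.2, -4.4, -2.9]
finger_force: 66.5
```

```bash
python3 -m crank '[[0.04,0,-0.0008,-0.002,0,0,0],[0.04,0,-0.0008,-0.004,0,0,0],[0.04,0,-0.0008,-0.006,0,0,0],[0.04,0,-0.0008,-0.007,0,0,0],[0.04,0,-0.0008,-0.007,0,0,0]]' | egrep 'posi|for'
python3 -m crank '[[0.04,0,0,-0.001,0,0,0],[0.04,0,0,-0.002,0,0,0],[0.04,0,0,-0.003,0,0,0],[0.04,0,0,-0.003,0,0,0],[0.04,0,0,-0.003,0,0,0]]' | egrep 'posi|for'
```

```text
position: [0.6274, -0.1942, 0.0568]
force: [1.3, -4.1, -3.6]
finger_force: 66.3
position: [0.6277, -0.1942, 0.0562]
force: [-4.6, -3.1, 13.0]
finger_force: 68.2
```

The block bottomed with 13 N upwards at the expected height. Next: release, lift, and look while turning toward the lever.

```bash
python3 -m crank '[[0.06,0,0,0,0,0,0],[0.075,0,0,0,0,0,0],[0.075,0,0,0.01,0,0,0],[0.075,0,0,0.04,0,0,0],[0.075,0,0,0.07,0,0,0]]' | egrep 'posi|for'
python3 -m crank '[[0.06,-0.015,0,0.02,0,0,7],[0.05,-0.03,0,0.04,0,0,14],[0.05,-0.05,0,0.05,0,0,21],[0.05,-0.07,0,0.05,0,0,28],[0.05,-0.09,0,0.05,0,0,34]]' | egrep 'posi'
python3 -m crank '[[0.05,-0.015,0,0,0,0,7],[0.05,-0.03,0,0,0,0,14],[0.05,-0.05,0,0,0,0,21],[0.05,-0.06,0,0,0,0,28],[0.05,-0.07,0,0,0,0,34]]' | egrep 'posi'
python3 -m crank '[[0.05,0,0,0,0,0,7],[0.05,0,0,0,0,0,14],[0.05,0,0,0,0,0,21],[0.05,0,0,0,0,0,28],[0.05,0,0,0,0,0,34]]' | egrep 'posi'
python3 -m crank '[[0.05,0,0,0,0,0,7],[0.05,0,0,0,0,0,14],[0.05,0,0,0,0,0,21],[0.05,0,0,0,0,0,28],[0.05,0,0,0,0,0,34]]' | egrep 'posi'
python3 -m crank '[[0.05,0,0,0,0,0,7],[0.05,0,0,0,0,0,14],[0.05,0,0,0,0,0,21],[0.05,0,0,0,0,0,28],[0.05,0,0,0,0,0,34]]'
python3 - <<'E'
from h import *
c=cam("top"); i=c[0][:,:,::-1][120:260,170:370]
cv2.imwrite("pics/t5.png",cv2.resize(i,None,fx=4,fy=4,interpolation=cv2.INTER_CUBIC))
E
```

```text
position: [0.6258, -0.1928, 0.1234]
force: [0.6, -0.5, 0.7]
finger_force: 0.0
position: [0.5374, -0.1936, 0.1756]
position: [0.4665, -0.1934, 0.1746]
position: [0.4675, -0.1934, 0.1746]
position: [0.4675, -0.1934, 0.1745]
t: 13.98
position: [0.4675, -0.1934, 0.1745]
orientation: [[-0.932, 0.362, 0.001], [0.362, 0.932, 0.001], [-0.0, 0.001, -1.0]]
force: [-0.4, 0.2, -0.5]
finger_gap: 0.588
finger_force: 0.0
```

View pics/t5.png

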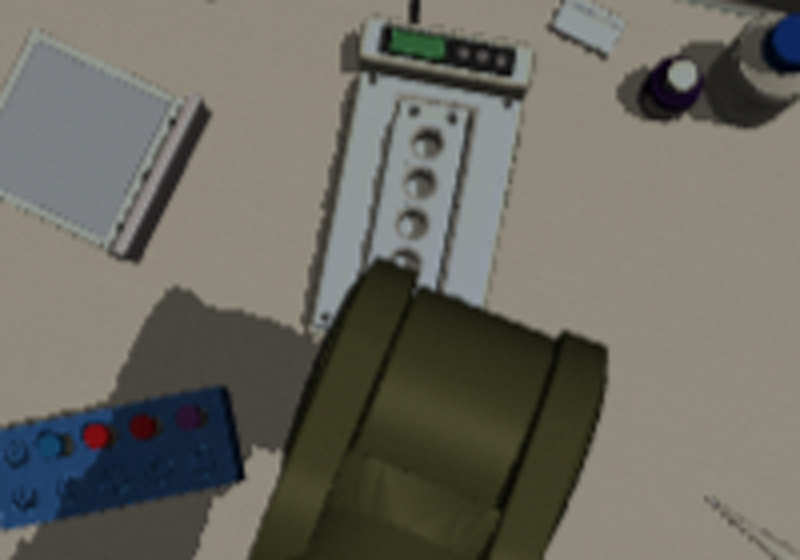

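The block sits in the pocket, flush and square. The top view also shows the shield foot at (160,180) and the violet bottle untouched at (672,92). Next I grip the knob.

```bash
python3 -m crank '[[0.05,0,-0.002,-0.03,0,0,0],[0.05,0,-0.002,-0.06,0,0,0],[0.05,0,-0.002,-0.09,0,0,0],[0.05,0,-0.002,-0.0965,0,0,0],[0.05,0,-0.002,-0.0965,0,0,0]]' | egrep 'posi|for|gap'
python3 -m crank '[[0.01,0,0,0,0,0,0],[0.01,0,0,0,0,0,0],[0.01,0,0,0,0,0,0],[0.01,0,0,0,0,0,0],[0.01,0,0,0,0,0,0]]' | egrep 'posi|for|gap'
```

```text
position: [0.4654, -0.1949, 0.0759]
force: [-1.5, 0.3, 0.5]
finger_gap: 0.586
finger_force: 0.0
position: [0.4686, -0.1967, 0.0795]
force: [-0.3, -0.9, 5.6]
finger_gap: 0.162
finger_force: 58.4
```

```bash
python3 -m crank '[[0.01,0.0026,0.008,0,0,0,-5.8],[0.01,0.006,0.016,0,0,0,-11.7],[0.01,0.01,0.0235,0,0,0,-17.5],[0.01,0.015,0.0305,0,0,0,-23.4],[0.01,0.0205,0.037,0,0,0,-29.2]]' | egrep 'posi|for'
python3 -m crank '[[0.01,0.006,0.006,0,0,0,-5.8],[0.01,0.013,0.011,0,0,0,-11.7],[0.01,0.02,0.0155,0,0,0,-17.5],[0.01,0.028,0.0195,0,0,0,-23.4],[0.01,0.036,0.022,0,0,0,-29.2]]' | egrep 'posi|for'
python3 -m crank '[[0.01,0.008,0.002,0,0,0,-5.8],[0.01,0.0165,0.0035,0,0,0,-11.7],[0.01,0.025,0.004,0,0,0,-17.5],[0.01,0.032,0.0035,0,0,0,-22],[0.01,0.037,0.003,0,0,0,-26]]' | egrep 'posi|for'
```

```text
position: [0.4903, -0.1602, 0.0796]
force: [3.2, -4.1, 0.3]
finger_force: 58.4
position: [0.5266, -0.1392, 0.0796]
force: [1.7, -7.2, 0.5]
finger_force: 58.7
position: [0.5631, -0.1372, 0.0796]
force: [0.6, -10.6, 2.4]
finger_force: 58.9
```

```bash
python3 -m crank '[[0.01,0.002,-0.001,0,0,0,-1],[0.01,0.004,-0.001,0,0,0,-2],[0.01,0.005,-0.002,0,0,0,-3],[0.01,0.005,-0.002,0,0,0,-3],[0.01,0.005,-0.002,0,0,0,-3]]' | egrep 'posi|for'
```

```text
position: [0.5662, -0.1379, 0.0795]
force: [-4.5, -5.0, 5.8]
finger_force: 59.3
```

```bash
python3 -m crank '[[0.01,0.001,0,0,0,0,0],[0.01,0.002,0,0,0,0,0],[0.01,0.003,0,0,0,0,0],[0.01,0.003,0,0,0,0,0],[0.01,0.003,0,0,0,0,0]]' | egrep 'posi|for'
python3 -m crank '[[0.04,0,0,0,0,0,0],[0.05,0,0,0,0,0,0],[0.05,0,0,0.01,0,0,0],[0.05,0,0,0.04,0,0,0],[0.05,0,0,0.08,0,0,0]]' | egrep 'posi|for'
python3 - <<'E'
from h import *
c=cam("top"); i=c[0][:,:,::-1][120:260,170:370]
cv2.imwrite("pics/t6.png",cv2.resize(i,None,fx=4,fy=4,interpolation=cv2.INTER_CUBIC))
h=cv2.cvtColor(c[0],cv2.COLOR_RGB2HSV); s=r.get_state(); print(s['orientation'][:2,0],s['position'])
i=c[0].astype(int)
E
```

```text
position: [0.5664, -0.1379, 0.0794]
force: [-11.9, -5.6, 13.0]
finger_force: 60.2
position: [0.5668, -0.1353, 0.1564]
force: [0.4, -0.1, 0.3]
finger_force: 0.0
[0.32547152 0.94555113] [ 0.57221763 -0.13660068  0.16684103]
```

View pics/t6.png

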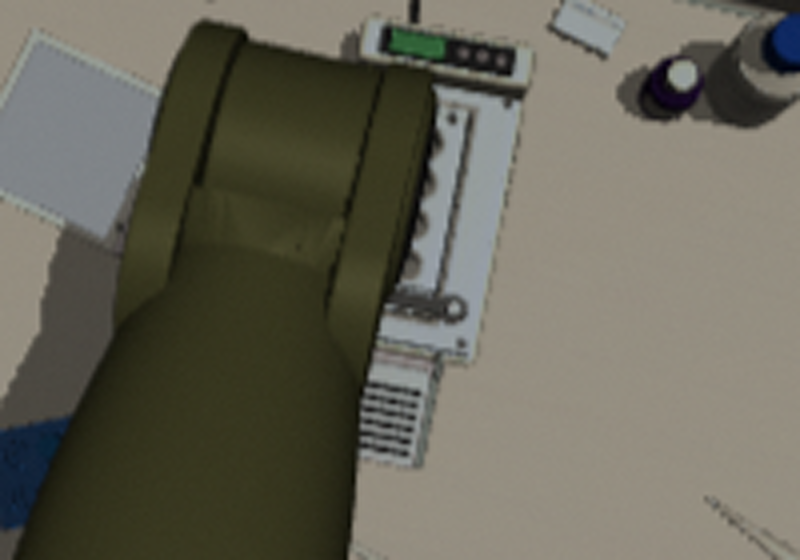

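The lever is shut on its stop. Now I go over to the rack, turning to a grip yaw of 135° that clears the neighbouring tubes at both ends.

```bash
python3 -m crank '[[0.05,-0.01,0.01,0.03,0,0,6.4],[0.05,-0.03,0.04,0.06,0,0,12.8],[0.05,-0.05,0.07,0.075,0,0,19.2],[0.05,-0.07,0.1,0.075,0,0,25.6],[0.05,-0.08,0.13,0.075,0,0,32]]' | egrep 'posi'
python3 -m crank '[[0.05,0,0.01,0,0,0,6.4],[0.05,0,0.02,0,0,0,12.8],[0.05,0,0.025,0,0,0,19.2],[0.05,0,0.025,0,0,0,25.6],[0.05,0,0.025,0,0,0,32]]' | egrep 'posi'
python3 -m crank '[[0.05,0,0,0,0,0,0],[0.05,0,0,0,0,0,0],[0.05,0,0,0,0,0,0],[0.05,0,0,0,0,0,0],[0.05,0,0,0,0,0,0]]' | egrep 'posi'
python3 - <<'E'
from h import *
s=r.get_state();c=cam("wrist"); cv2.imwrite("pics/w7.png",cv2.resize(c[0][:,:,::-1],(768,576)))
print(s['position'],np.degrees(np.arctan2(s['orientation'][1,0],s['orientation'][0,0])))
for p in [(453,68),(460,35),(466,3),(473,-29)]: print(proj(c,(p[0]/1e3,p[1]/1e3,.109))*1.5)
E
```

```text
position: [0.4882, -0.0048, 0.2354]
position: [0.4894, 0.0198, 0.2338]
position: [0.4889, 0.0189, 0.2326]
[0.48885068 0.01887126 0.23261849] 134.91380454045878
[392.5556966  183.74231684]
[361.60628735 232.08049387]
[332.53491643 275.17230931]
[306.32357486 316.78369262]
```

View pics/w7.png

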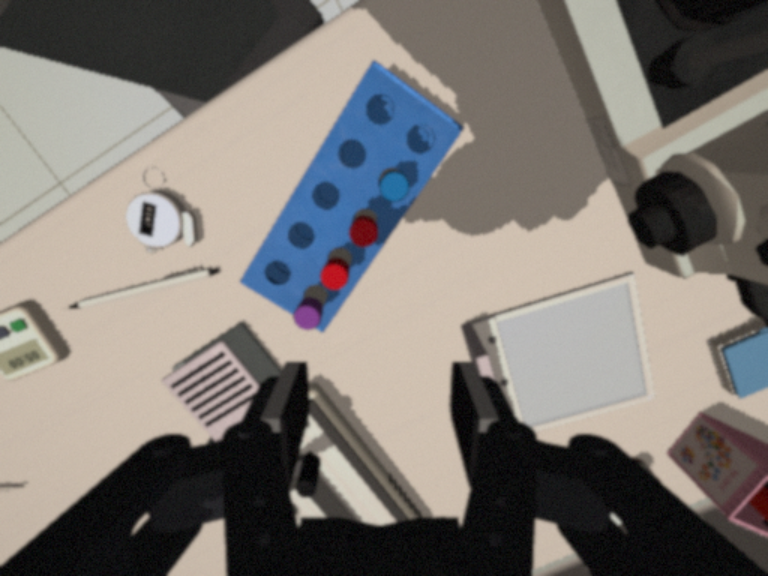

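Caps in the wrist view are at blue (395,186), red (364,231), red (335,275) and violet (307,317), within 2 px of the prediction.

```bash
python3 - <<'E'
from h import *
c=cam("wrist")
P=np.array([ray(c,((u+.5)/1.5-.5,(v+.5)/1.5-.5),.109)[:2]*1000 for u,v in [(395,186),(364,231),(335,275),(307,317)]])
d=P[3]-P[0];print(P.round(1).tolist(),np.degrees(np.arctan2(d[1],d[0])),np.linalg.norm(d))
a=np.radians(-11.7);C=np.array([625.8,-193.2])
for x in(-45,-15,15,45): print(x,(C+x*np.array([np.cos(a),np.sin(a)])).round(1))
E
```

```text
[[454.7, 68.1], [460.3, 36.5], [466.8, 4.2], [473.2, -28.8]] -79.19455550440351 98.62195576706614
-45 [ 581.7 -184.1]
-15 [ 611.1 -190.2]
15 [ 640.5 -196.2]
45 [ 669.9 -202.3]
```

```bash
python3 -m crank '[[0.045,-0.008,-0.024,-0.02,0,0,0],[0.045,-0.0157,-0.0477,-0.05,0,0,0],[0.045,-0.0157,-0.0477,-0.08,0,0,0],[0.045,-0.0157,-0.0477,-0.11,0,0,0],[0.045,-0.0157,-0.0477,-0.13,0,0,0]]' | egrep 'posi'
python3 -m crank '[[0.045,0,0,-0.01,0,0,0],[0.045,0,0,-0.0206,0,0,0],[0.045,0,0,-0.0206,0,0,0],[0.01,0,0,-0.0206,0,0,0],[0.01,0,0,-0.0206,0,0,0]]' | egrep 'posi|for'
python3 -m crank '[[0.01,0,0,0,0,0,0],[0.01,0,0,0,0,0,0],[0.01,0,0,0.005,0,0,0],[0.01,0,0,0.02,0,0,0],[0.01,0,0,0.04,0,0,0]]' | egrep 'posi|for|gap'
```

```text
position: [0.4716, -0.0292, 0.1001]
position: [0.474, -0.0287, 0.0829]
force: [-0.6, -0.6, -0.5]
finger_force: 0.0
position: [0.4719, -0.0286, 0.1217]
force: [-0.3, -0.2, -0.1]
finger_gap: 0.185
finger_force: 58.5
```

```bash
python3 -m crank '[[0.01,0,0,0.025,0,0,0],[0.01,0,0,0.05,0,0,0],[0.01,0.015,-0.013,0.07,0,0,0],[0.01,0.04,-0.035,0.07,0,0,0],[0.01,0.065,-0.057,0.07,0,0,0]]' | egrep 'posi'
python3 -m crank '[[0.01,0.025,-0.022,0,0,0,0],[0.01,0.05,-0.044,0,0,0,0],[0.01,0.075,-0.066,0,0,0,0],[0.01,0.1,-0.088,0,0,0,0],[0.01,0.12,-0.105,0,0,0,0]]' | egrep 'posi'
python3 -m crank '[[0.01,0.012,-0.0115,0,0,0,0],[0.01,0.012,-0.0115,0,0,0,0],[0.01,0.012,-0.0115,0,0,0,0],[0.01,0.012,-0.0115,0,0,0,0],[0.01,0.012,-0.0115,0,0,0,0]]' | egrep 'posi'
python3 - <<'E'
from h import *
c=cam("wrist"); cv2.imwrite("pics/w8.png",cv2.resize(c[0][:,:,::-1],(768,576)))
E
```

```text
position: [0.54, -0.0861, 0.1948]
position: [0.6596, -0.1925, 0.1922]
position: [0.6694, -0.2014, 0.1922]
```

View pics/w8.png

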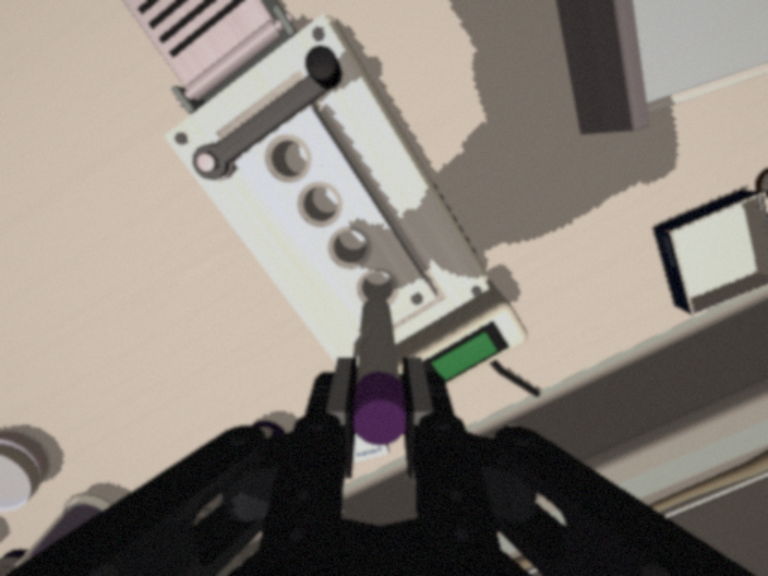

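The wrist view shows the lever shut over the step. The wells are at (289,158), (320,203), (350,245) and about (378,288). The tube hangs upright with its lower end at about (377,300).

```bash
python3 - <<'E'
from h import *
c=cam("wrist"); s=r.get_state()
q=lambda u,v:((u+.5)/1.5-.5,(v+.5)/1.5-.5)
P=np.array([ray(c,q(*p),.078)[:2]*1000 for p in [(289,158),(320,203),(350,245),(378,288)]]);print(P.round(1).tolist())
print(s['position'],ray(c,q(380,400),s['position'][2]+.028)[:2], ray(c,q(377,298),s['position'][2]-.078)[:2])
E
```

```text
[[582.3, -182.8], [611.0, -188.7], [639.9, -194.1], [670.2, -201.2]]
[ 0.66957094 -0.20142843  0.19247783] [ 0.66368354 -0.19352657] [ 0.6656901  -0.19733761]
```

```bash
python3 -m crank '[[0.01,0.0003,-0.0003,-0.015,0,0,0],[0.01,0.0003,-0.0003,-0.025,0,0,0],[0.01,0.0003,-0.0003,-0.035,0,0,0],[0.01,0.0003,-0.0003,-0.042,0,0,0],[0.01,0.0003,-0.0003,-0.048,0,0,0]]' | egrep 'posi|for'
python3 -m crank '[[0.01,0,0,-0.007,0,0,0],[0.01,0,0,-0.014,0,0,0],[0.01,0,0,-0.02,0,0,0],[0.01,0,0,-0.025,0,0,0],[0.01,0,0,-0.026,0,0,0]]' | egrep 'posi|for'
```

```text
position: [0.6697, -0.2022, 0.1427]
force: [-0.8, -0.2, -0.9]
finger_force: 58.5
position: [0.6698, -0.2024, 0.1167]
force: [0.2, -0.1, 0.4]
finger_force: 58.5
```

```bash
python3 -m crank '[[0.03,0,0,0,0,0,0],[0.045,0,0,0,0,0,0],[0.045,0,0,0.005,0,0,0],[0.045,0,0,0.03,0,0,0],[0.045,0,0,0.05,0,0,0]]' | egrep 'posi|for'
python3 -m crank '[[0.045,-0.028,0.028,0.005,0,0,0],[0.045,-0.056,0.056,0.005,0,0,0],[0.045,-0.084,0.084,0.005,0,0,0],[0.045,-0.11,0.11,0.005,0,0,0],[0.045,-0.13,0.13,0.005,0,0,0]]' | egrep 'posi'
python3 -m crank '[[0.045,-0.028,0.028,-0.01,0,0,0],[0.045,-0.055,0.055,-0.02,0,0,0],[0.045,-0.0732,0.0764,-0.03,0,0,0],[0.045,-0.0732,0.0764,-0.04,0,0,0],[0.045,-0.0732,0.0764,-0.05,0,0,0]]' | egrep 'posi'
python3 -m crank '[[0.045,0,0,-0.02,0,0,0],[0.045,0,0,-0.04,0,0,0],[0.045,0,0,-0.04,0,0,0],[0.045,0,0,-0.04,0,0,0],[0.01,0,0,-0.04,0,0,0]]' | egrep 'posi|for'
```

```text
position: [0.67, -0.2024, 0.1688]
force: [1.7, -0.5, 0.5]
finger_force: 0.0
position: [0.5385, -0.071, 0.1739]
position: [0.4672, 0.0047, 0.1236]
position: [0.4684, 0.0034, 0.0837]
force: [0.3, 0.1, -0.6]
finger_force: 0.0
```

```bash
python3 -m crank '[[0.01,0,0,0,0,0,0],[0.01,0,0,0,0,0,0],[0.01,0,0,0,0,0,0],[0.01,0,0,0.005,0,0,0],[0.01,0,0,0.03,0,0,0]]' | egrep 'posi|for|gap'
python3 -m crank '[[0.01,0,0,0.025,0,0,0],[0.01,0,0,0.05,0,0,0],[0.01,0.015,-0.017,0.08,0,0,0],[0.01,0.035,-0.04,0.08,0,0,0],[0.01,0.055,-0.063,0.08,0,0,0]]' | egrep 'posi'
python3 -m crank '[[0.01,0.022,-0.026,0,0,0,0],[0.01,0.045,-0.052,0,0,0,0],[0.01,0.068,-0.078,0,0,0,0],[0.01,0.09,-0.104,0,0,0,0],[0.01,0.11,-0.127,0,0,0,0]]' | egrep 'posi'
python3 -m crank '[[0.01,0.0077,-0.0094,0,0,0,0],[0.01,0.0077,-0.0094,0,0,0,0],[0.01,0.0077,-0.0094,-0.01,0,0,0],[0.01,0.0077,-0.0094,-0.02,0,0,0],[0.01,0.0077,-0.0094,-0.025,0,0,0]]' | egrep 'posi'
```

```text
position: [0.4649, 0.0039, 0.1108]
force: [1.8, 1.7, -1.6]
finger_gap: 0.182
finger_force: 58.6
position: [0.5244, -0.0596, 0.1961]
position: [0.6333, -0.1878, 0.1932]
position: [0.6383, -0.1942, 0.166]
```

```bash
python3 -m crank '[[0.01,0.0008,0,0,0,0,0],[0.01,0.0008,0,-0.008,0,0,0],[0.01,0.0008,0,-0.016,0,0,0],[0.01,0.0008,0,-0.022,0,0,0],[0.01,0.0008,0,-0.025,0,0,0]]' | egrep 'posi|for'
python3 -m crank '[[0.01,0,0,-0.007,0,0,0],[0.01,0,0,-0.014,0,0,0],[0.01,0,0,-0.02,0,0,0],[0.01,0,0,-0.025,0,0,0],[0.01,0,0,-0.025,0,0,0]]' | egrep 'posi|for'
```

```text
position: [0.64, -0.1951, 0.1416]
force: [0.7, -0.1, 0.6]
finger_force: 58.8
position: [0.6409, -0.1957, 0.1176]
force: [-0.2, 0.7, -0.4]
finger_force: 59.1
```

```bash
python3 -m crank '[[0.03,0,0,0,0,0,0],[0.045,0,0,0,0,0,0],[0.045,0,0,0.005,0,0,0],[0.045,0,0,0.03,0,0,0],[0.045,0,0,0.05,0,0,0]]' | egrep 'posi|for'
python3 -m crank '[[0.045,-0.024,0.031,0.005,0,0,0],[0.045,-0.048,0.062,0.005,0,0,0],[0.045,-0.072,0.093,0.005,0,0,0],[0.045,-0.096,0.124,0.005,0,0,0],[0.045,-0.115,0.148,0.005,0,0,0]]' | egrep 'posi'
python3 -m crank '[[0.045,-0.022,0.028,-0.01,0,0,0],[0.045,-0.045,0.058,-0.02,0,0,0],[0.045,-0.0651,0.084,-0.03,0,0,0],[0.045,-0.0651,0.084,-0.04,0,0,0],[0.045,-0.0651,0.084,-0.05,0,0,0]]' | egrep 'posi'
python3 -m crank '[[0.045,0,0,-0.02,0,0,0],[0.045,0,0,-0.04,0,0,0],[0.045,0,0,-0.0405,0,0,0],[0.045,0,0,-0.0405,0,0,0],[0.01,0,0,-0.0405,0,0,0]]' | egrep 'posi|for'
python3 -m crank '[[0.01,0,0,0,0,0,0],[0.01,0,0,0,0,0,0],[0.01,0,0,0,0,0,0],[0.01,0,0,0.005,0,0,0],[0.01,0,0,0.03,0,0,0]]' | egrep 'posi|for|gap'
```

```text
position: [0.64, -0.1953, 0.1682]
force: [0.3, 0.4, 0.6]
finger_force: 0.0
position: [0.5237, -0.0458, 0.1733]
position: [0.4601, 0.0375, 0.1231]
position: [0.4615, 0.0359, 0.0831]
force: [-0.6, 0.7, 0.3]
finger_force: 0.0
position: [0.4582, 0.0364, 0.1103]
force: [0.9, -0.1, -0.7]
finger_gap: 0.183
finger_force: 58.6
```

```bash
python3 -m crank '[[0.01,0,0,0.025,0,0,0],[0.01,0,0,0.05,0,0,0],[0.01,0.012,-0.018,0.08,0,0,0],[0.01,0.03,-0.045,0.08,0,0,0],[0.01,0.046,-0.07,0.08,0,0,0]]' | egrep 'posi'
python3 -m crank '[[0.01,0.019,-0.028,0,0,0,0],[0.01,0.038,-0.057,0,0,0,0],[0.01,0.057,-0.086,0,0,0,0],[0.01,0.076,-0.115,0,0,0,0],[0.01,0.094,-0.141,0,0,0,0]]' | egrep 'posi'
python3 -m crank '[[0.01,0.0107,-0.015,0,0,0,0],[0.01,0.0107,-0.015,0,0,0,0],[0.01,0.0107,-0.015,-0.01,0,0,0],[0.01,0.0107,-0.015,-0.02,0,0,0],[0.01,0.0107,-0.015,-0.025,0,0,0]]' | egrep 'posi'
python3 -m crank '[[0.01,0,0,0,0,0,0],[0.01,0,0,-0.008,0,0,0],[0.01,0,0,-0.016,0,0,0],[0.01,0,0,-0.022,0,0,0],[0.01,0,0,-0.025,0,0,0]]' | egrep 'posi|for'
```

```text
position: [0.5089, -0.0341, 0.1954]
position: [0.6013, -0.1763, 0.1928]
position: [0.6098, -0.1882, 0.1654]
position: [0.6106, -0.1891, 0.1411]
force: [0.2, 0.2, 0.1]
finger_force: 58.8
```

Good. I lower, release and fetch the last tube, the blue one at (454.7,68.1).

```bash
python3 -m crank '[[0.01,0,0,-0.007,0,0,0],[0.01,0,0,-0.014,0,0,0],[0.01,0,0,-0.02,0,0,0],[0.01,0,0,-0.025,0,0,0],[0.01,0,0,-0.025,0,0,0]]' | egrep 'posi|for'
python3 -m crank '[[0.03,0,0,0,0,0,0],[0.045,0,0,0,0,0,0],[0.045,0,0,0.005,0,0,0],[0.045,0,0,0.03,0,0,0],[0.045,0,0,0.05,0,0,0]]' | egrep 'posi|for'
python3 -m crank '[[0.045,-0.02,0.033,0.005,0,0,0],[0.045,-0.04,0.066,0.005,0,0,0],[0.045,-0.06,0.099,0.005,0,0,0],[0.045,-0.08,0.132,0.005,0,0,0],[0.045,-0.1,0.165,0.005,0,0,0]]' | egrep 'posi'
python3 -m crank '[[0.045,-0.02,0.033,-0.01,0,0,0],[0.045,-0.04,0.066,-0.02,0,0,0],[0.045,-0.0563,0.0926,-0.03,0,0,0],[0.045,-0.0563,0.0926,-0.04,0,0,0],[0.045,-0.0563,0.0926,-0.05,0,0,0]]' | egrep 'posi'
python3 -m crank '[[0.045,0,0,-0.02,0,0,0],[0.045,0,0,-0.04,0,0,0],[0.045,0,0,-0.0405,0,0,0],[0.045,0,0,-0.0405,0,0,0],[0.01,0,0,-0.0405,0,0,0]]' | egrep 'posi|for'
python3 -m crank '[[0.01,0,0,0,0,0,0],[0.01,0,0,0,0,0,0],[0.01,0,0,0,0,0,0],[0.01,0,0,0.005,0,0,0],[0.01,0,0,0.03,0,0,0]]' | egrep 'posi|for|gap'
```

```text
position: [0.6115, -0.1897, 0.117]
force: [-0.8, -0.4, -0.5]
finger_force: 59.0
position: [0.6106, -0.1894, 0.1678]
force: [1.2, -0.3, 0.5]
finger_force: 0.0
position: [0.5103, -0.0234, 0.1729]
position: [0.4546, 0.0692, 0.1226]
position: [0.4559, 0.0675, 0.0826]
force: [-0.0, 0.3, 0.6]
finger_force: 0.0
position: [0.4527, 0.0678, 0.1098]
force: [1.4, 0.2, -1.1]
finger_gap: 0.184
finger_force: 58.6
```

```bash
python3 -m crank '[[0.01,0,0,0.025,0,0,0],[0.01,0,0,0.05,0,0,0],[0.01,0.01,-0.02,0.085,0,0,0],[0.01,0.025,-0.05,0.085,0,0,0],[0.01,0.04,-0.08,0.085,0,0,0]]' | egrep 'posi'
python3 -m crank '[[0.01,0.015,-0.03,0,0,0,0],[0.01,0.03,-0.06,0,0,0,0],[0.01,0.046,-0.091,0,0,0,0],[0.01,0.061,-0.121,0,0,0,0],[0.01,0.077,-0.151,0,0,0,0]]' | egrep 'posi'
python3 -m crank '[[0.01,0.0106,-0.0209,0,0,0,0],[0.01,0.0106,-0.0209,0,0,0,0],[0.01,0.0106,-0.0209,-0.01,0,0,0],[0.01,0.0106,-0.0209,-0.02,0,0,0],[0.01,0.0106,-0.0209,-0.03,0,0,0]]' | egrep 'posi'
python3 -m crank '[[0.01,0,0,0,0,0,0],[0.01,0,0,-0.008,0,0,0],[0.01,0,0,-0.016,0,0,0],[0.01,0,0,-0.022,0,0,0],[0.01,0,0,-0.025,0,0,0]]' | egrep 'posi|for'
```

```text
position: [0.4972, -0.0123, 0.2002]
position: [0.5724, -0.1645, 0.1974]
position: [0.5818, -0.1826, 0.1657]
position: [0.582, -0.1834, 0.1407]
force: [-1.3, 0.3, -0.5]
finger_force: 58.7
```

```bash
python3 -m crank '[[0.01,0,0,-0.007,0,0,0],[0.01,0,0,-0.014,0,0,0],[0.01,0,0,-0.02,0,0,0],[0.01,0,0,-0.0245,0,0,0],[0.01,0,0,-0.0245,0,0,0]]' | egrep 'posi|for'
python3 -m crank '[[0.03,0,0,0,0,0,0],[0.045,0,0,0,0,0,0],[0.045,0,0,0.005,0,0,0],[0.045,0,0,0.04,0,0,0],[0.045,0,0,0.08,0,0,0]]' | egrep 'posi|for'
python3 -m crank '[[0.04,-0.03,0,0.02,0,0,0],[0.02,-0.06,0,0.04,0,0,0],[0,-0.09,-0.01,0.04,0,0,0],[0,-0.12,-0.02,0.04,0,0,0],[0,-0.14,-0.03,0.04,0,0,0]]'
python3 - <<'E'
from h import *
c=cam("top"); i=c[0][:,:,::-1][110:260,150:350]
cv2.imwrite("pics/t9.png",cv2.resize(i,None,fx=4,fy=4,interpolation=cv2.INTER_CUBIC))
E
```

```text
position: [0.5824, -0.1838, 0.1166]
force: [0.3, -0.3, -0.9]
finger_force: 58.8
position: [0.5803, -0.1831, 0.1959]
force: [1.7, -0.1, 1.0]
finger_force: 0.0
t: 35.53
position: [0.4405, -0.2139, 0.2386]
orientation: [[-0.707, 0.707, 0.001], [0.707, 0.707, -0.001], [-0.001, -0.0, -1.0]]
force: [-0.0, 0.5, -0.3]
finger_gap: 0.003
finger_force: 0.0
```

View pics/t9.png

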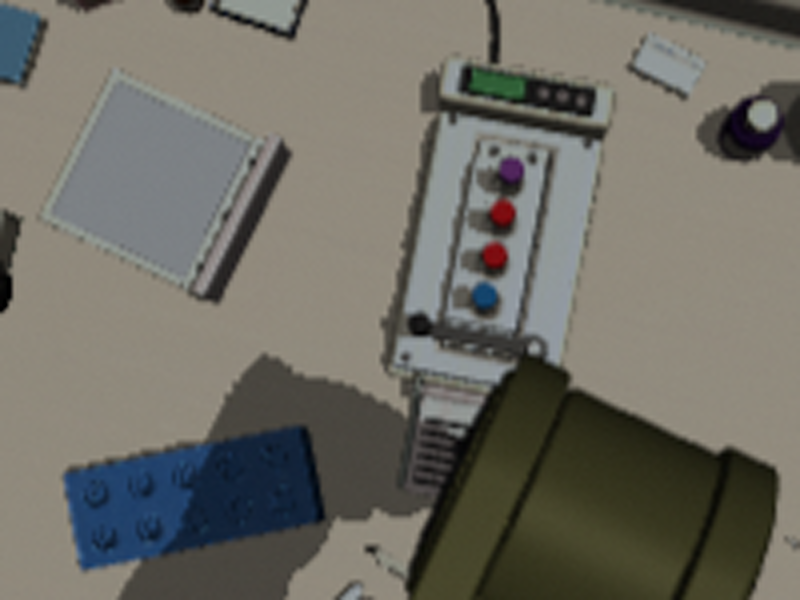

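All four tubes stand in the wells, the lever is shut, and the violet bottle is untouched at (760,118). The base of the shield foot's outer face runs from (290,152) to (218,300), and the free-edge boundary from about (279,140) to (204,292).

```bash
python3 - <<'E'
from h import *
c=cam("top"); q=lambda u,v:((u+.5)/4+149.5,(v+.5)/4+109.5)
f=lambda l,z:np.array([ray(c,q(*p),z)[:2]*1000 for p in l])
B=f([(290,152),(218,300)],0);T=f([(279,140),(204,292)],.07);F=f([(113,70),(42,215)],.005)
for n,Q in(('base',B),('top',T),('far',F)):
    d=Q[1]-Q[0]; print(n,Q.round(1).tolist(),Q.mean(0).round(1),np.linalg.norm(d),np.degrees(np.arctan2(d[1],d[0])))
E
```

```text
base [[708.0, -34.0], [593.4, 22.2]] [650.7  -5.9] 127.58742524888353 153.83973283860686
top [[703.8, -33.6], [592.5, 21.7]] [648.2  -5.9] 124.27986271011298 153.55017559067934
far [[773.7, 102.9], [660.9, 157.7]] [717.3 130.3] 125.41748085258801 154.10317069728652
```

```bash
python3 -m crank '[[0,0.022,0.024,0,0,0,4],[0,0.045,0.049,0,0,0,8],[0,0.068,0.074,0,0,0,12],[0,0.09,0.098,0,0,0,16],[0,0.11,0.12,0,0,0,19]]' | egrep 'posi'
python3 -m crank '[[0,0.023,0.025,0,0,0,0],[0,0.046,0.05,0,0,0,0],[0,0.07,0.075,0,0,0,0],[0,0.094,0.1,0,0,0,0],[0,0.117,0.124,0,0,0,0]]' | egrep 'posi'
python3 -m crank '[[0,0,0,-0.01,0,0,0],[0,0,0,-0.04,0,0,0],[0,0,0,-0.075,0,0,0],[0,0,0,-0.1,0,0,0],[0,0,0,-0.12,0,0,0]]' | egrep 'posi'
python3 -m crank '[[0,0,0,-0.02,0,0,0],[0,0,0,-0.04,0,0,0],[0,0,0,-0.06,0,0,0],[0,0,0,-0.073,0,0,0],[0,0,0,-0.073,0,0,0]]' 
python3 - <<'E'
from h import *
c=cam("scene"); i=c[0][:,:,::-1][130:330,100:360]
cv2.imwrite("pics/s10.png",cv2.resize(i,None,fx=3,fy=3,interpolation=cv2.INTER_CUBIC))
E
```

```text
position: [0.5546, -0.092, 0.2379]
position: [0.6713, 0.0324, 0.2376]
position: [0.6686, 0.0306, 0.1146]
t: 37.3
position: [0.6673, 0.0303, 0.041]
orientation: [[-0.899, 0.438, -0.005], [0.438, 0.899, -0.0], [0.005, -0.002, -1.0]]
force: [-0.7, -0.3, 0.2]
finger_gap: -0.001
finger_force: 0.0
```

View pics/s10.png

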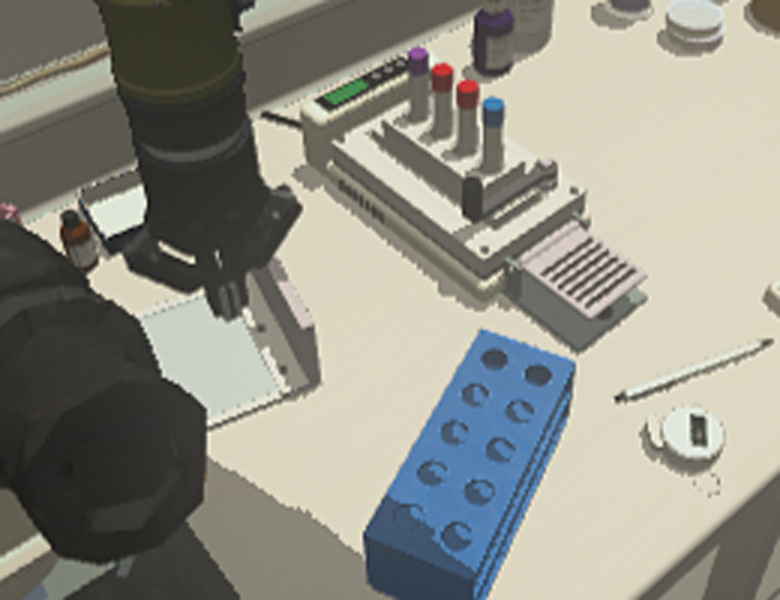

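The fingertips stand inside the L, behind the foot at (230,300). Next I push the foot toward the mixer, slowly at first.

```bash
python3 -m crank '[[0,-0.0027,-0.0054,0.008,0,0,0],[0,-0.0053,-0.0108,0.008,0,0,0],[0,-0.008,-0.0161,0.008,0,0,0],[0,-0.0106,-0.0215,0.008,0,0,0],[0,-0.0115,-0.0233,0.008,0,0,0]]' | egrep 'posi|for'
python3 -m crank '[[0,-0.002,-0.0045,0,0,0,0],[0,-0.0044,-0.009,0,0,0,0],[0,-0.006,-0.0125,0,0,0,0],[0,-0.006,-0.0125,0,0,0,0],[0,-0.006,-0.0125,0,0,0,0]]' | egrep 'posi|for'
```

```text
position: [0.6584, 0.0058, 0.0536]
force: [1.1, 0.8, 0.6]
finger_force: 0.5
position: [0.6517, -0.0059, 0.0522]
force: [-0.0, 0.4, 0.4]
finger_force: 0.3
```

```bash
python3 -m crank '[[0,-0.006,-0.012,0,0,0,0],[0,-0.012,-0.024,0.002,0,0,0],[0,-0.018,-0.036,0.004,0,0,0],[0,-0.024,-0.048,0.006,0,0,0],[0,-0.029,-0.0585,0.008,0,0,0]]' | egrep 'posi|for'
python3 -m crank '[[0,0,0,0,0,0,0],[0,0,0,0,0,0,0],[0,0,0,0,0,0,0],[0,0,0,0,0,0,0],[0,0,0,0,0,0,0]]' | egrep 'posi|for'
python3 - <<'E'
from h import *
c=cam("scene"); i=c[0][:,:,::-1][130:330,100:360]
cv2.imwrite("pics/s11.png",cv2.resize(i,None,fx=3,fy=3,interpolation=cv2.INTER_CUBIC))
E
```

```text
position: [0.6218, -0.066, 0.0605]
force: [0.8, -1.6, -0.3]
finger_force: 0.0
position: [0.6235, -0.0638, 0.0605]
force: [-0.6, -1.0, 1.4]
finger_force: 0.0
```

View pics/s11.png

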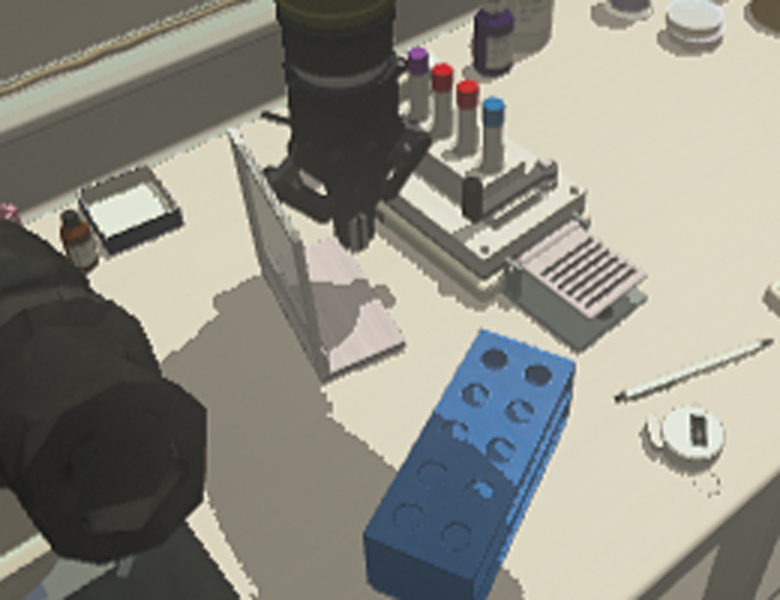

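The shield stands on its foot. I lift straight up, then go over the pedal pad at about (469,-161).

```bash
python3 -m crank '[[0,0,0,0.02,0,0,0],[0,0,0,0.05,0,0,0],[0,0,0,0.09,0,0,0],[0,0,0,0.13,0,0,0],[0,0,0,0.17,0,0,0]]' | egrep 'posi|for'
python3 -m crank '[[0,-0.03,-0.019,0.01,0,0,0],[0,-0.06,-0.038,0.01,0,0,0],[0,-0.09,-0.057,0.01,0,0,0],[0,-0.12,-0.076,0.01,0,0,0],[0,-0.154,-0.097,0.01,0,0,0]]' | egrep 'posi|for'
python3 -m crank '[[0,0,0,-0.02,0,0,0],[0,0,0,-0.05,0,0,0],[0,0,0,-0.09,0,0,0],[0,0,0,-0.12,0,0,0],[0,0,0,-0.15,0,0,0]]' | egrep 'posi|for'
python3 -m crank '[[0,0,0,0,0,0,0],[0,0,0,0,0,0,0],[0,0,0,0,0,0,0],[0,0,0,0,0,0,0],[0,0,0,0,0,0,0]]' | egrep 'posi|for'
python3 - <<'E'
from h import *
c=cam("scene"); i=c[0][:,:,::-1][130:330,100:360]
cv2.imwrite("pics/s12.png",cv2.resize(i,None,fx=3,fy=3,interpolation=cv2.INTER_CUBIC))
E
```

```text
position: [0.6228, -0.0634, 0.2319]
force: [0.5, -0.3, 0.5]
finger_force: 0.0
position: [0.4686, -0.161, 0.2405]
force: [-0.8, -0.9, 1.1]
finger_force: 0.0
position: [0.469, -0.1607, 0.089]
force: [0.6, 0.2, -0.0]
finger_force: 0.0
position: [0.4709, -0.1616, 0.0924]
force: [0.3, -0.5, -0.2]
finger_force: 0.0
```

View pics/s12.png

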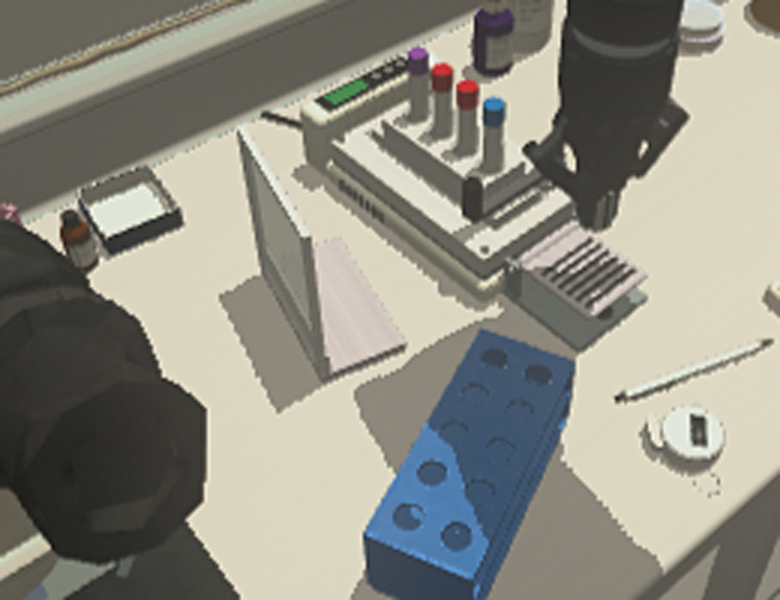

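All is in place, with the fingertips above the ribbed plate. Now I press.

```bash
python3 -m crank '[[0,-0.001,0.001,-0.015,0,0,0],[0,-0.001,0.001,-0.03,0,0,0],[0,-0.001,0.001,-0.042,0,0,0],[0,-0.001,0.001,-0.049,0,0,0],[0,-0.001,0.001,-0.051,0,0,0]]' | egrep 'posi|for'
python3 -m crank '[[0,0,0,-0.004,0,0,0],[0,0,0,-0.008,0,0,0],[0,0,0,-0.012,0,0,0],[0,0,0,-0.015,0,0,0],[0,0,0,-0.016,0,0,0]]' | egrep 'posi|for'
python3 -m crank '[[0,0,0,-0.001,0,0,0],[0,0,0,-0.002,0,0,0],[0,0,0,-0.003,0,0,0],[0,0,0,-0.003,0,0,0],[0,0,0,-0.003,0,0,0]]' | egrep 'posi|for'
```

```text
position: [0.4678, -0.16, 0.039]
force: [0.6, 0.9, -0.8]
finger_force: 0.0
position: [0.4694, -0.1604, 0.026]
force: [-9.8, 4.2, 33.3]
finger_force: 17.3
position: [0.4696, -0.1605, 0.0255]
force: [-16.0, 5.4, 49.9]
finger_force: 26.3
```

It is on its stop. I ease off a little, hold for over a second, then let go.

```bash
python3 -m crank '[[0,0,0,0.002,0,0,0],[0,0,0,0.002,0,0,0],[0,0,0,0.002,0,0,0],[0,0,0,0.002,0,0,0],[0,0,0,0.002,0,0,0]]' | egrep 'posi|for'
python3 -m crank '[[0,0,0,0,0,0,0],[0,0,0,0,0,0,0],[0,0,0,0,0,0,0],[0,0,0,0,0,0,0],[0,0,0,0,0,0,0]]' | egrep 'posi|for'
python3 -m crank '[[0,0,0,0,0,0,0],[0,0,0,0,0,0,0],[0,0,0,0,0,0,0],[0,0,0,0,0,0,0],[0,0,0,0,0,0,0]]' | egrep 'posi|for'
python3 -m crank '[[0,0,0,0.01,0,0,0],[0,0,0,0.03,0,0,0],[0,0,0,0.06,0,0,0],[0,0,0,0.09,0,0,0],[0,0,0,0.12,0,0,0]]' | egrep 'posi|for'
python3 -m crank '[[0,0,-0.03,0.02,0,0,0],[0,0,-0.06,0.05,0,0,0],[0,0,-0.09,0.06,0,0,0],[0,0,-0.12,0.06,0,0,0],[0,0,-0.15,0.06,0,0,0]]'
python3 - <<'E'
from h import *
c=cam("scene"); i=c[0][:,:,::-1][110:310,130:390]
cv2.imwrite("pics/s13.png",cv2.resize(i,None,fx=3,fy=3,interpolation=cv2.INTER_CUBIC))
E
```

```text
position: [0.4694, -0.1604, 0.026]
force: [-10.5, 4.6, 33.5]
finger_force: 17.3
position: [0.4694, -0.1604, 0.026]
force: [-10.7, 3.5, 31.8]
finger_force: 17.3
position: [0.4694, -0.1604, 0.026]
force: [-9.8, 3.9, 33.4]
finger_force: 17.3
position: [0.4683, -0.1602, 0.1444]
force: [0.3, 0.4, 0.6]
finger_force: 0.0
t: 44.12
position: [0.4692, -0.3123, 0.2048]
orientation: [[-0.899, 0.438, 0.004], [0.438, 0.899, -0.002], [-0.005, -0.001, -1.0]]
force: [0.3, -0.2, -0.3]
finger_gap: -0.001
finger_force: 0.0
```

View pics/s13.png

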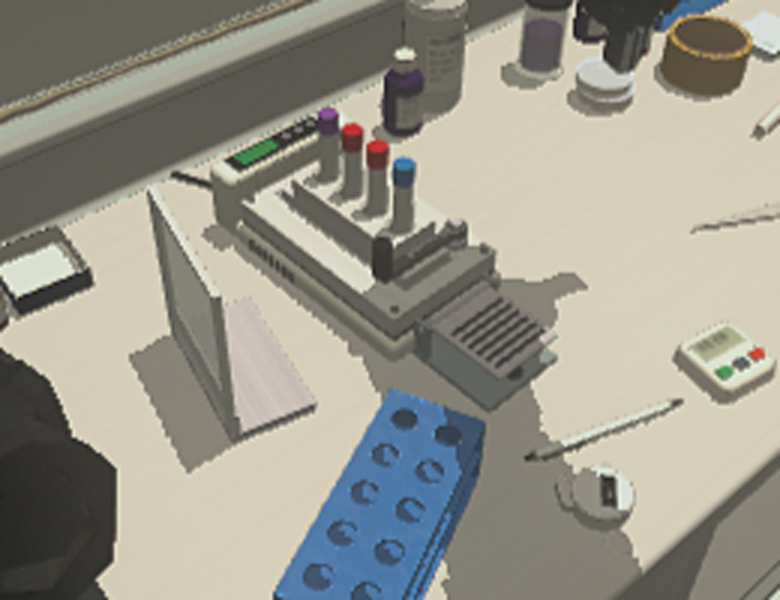

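The pedal is up again and everything stands as asked: four upright tubes, the lever shut, the shield on its foot and the bottle upright.

```bash
python3 -c "from station import r; print(r.job_done())"
```

```text
the job is handed in; nothing more can be done
None
```

I handed the job in at about 44 s: block seated in the pocket, lever shut on its stop, all four tubes upright in the wells, shield standing on its foot, pedal held on its stop for over a second and released, and the violet bottle still upright; no verdict came back.

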